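Put the hand drill away under the cantilever tray

TASK

Put the hand drill away in the bead box: swing the cantilever tray all the way up and back by its handle, lay the drill flat on the floor of the compartment underneath without letting it fall, then bring the tray back down and press it until its spring catch snaps and it is fully shut. Leave the other things on the bench as they are.

Things in the scene. Friction and masses are not known exactly. Their poses are not given: they have to be found in the camera images.
- box: Open maple box fixed to the bench, 200 mm long (its x, front to back), 122 mm wide (y), rim 51 mm high. Origin: centre of its underside; x points to the back (away from the robot), z up. Walls and floor 6 mm thick. Two pairs of steel arms outside its long walls carry a tray that lies on the rim at the start.
- box_floor (a point): Centre of the floor of the box's one undivided compartment, which is 188 mm (x) by 110 mm (y) inside and 45 mm deep. With the tray fully open only the front 111 mm of its length is open from above, the tray overhangs the rest: the drill must go in tilted, bit first, under the tray.
- tray_front (a point): Middle of the lower front edge of the tray, 200 x 122 x 35 mm with an open top, as long and wide as the box; beads glued inside. It stays level and parallel to the box as it swings. Shut: x -100, z 51 mm in the box frame. Fully open: x +17, z 105 mm (117 mm back, 54 mm up), still over the back of the box.
- tray_handle (a point): Centre of the tray's handle: dark wooden bar along box y, 84 mm long, 14 mm thick (x), 12 mm high, between brass posts, 49 mm above the tray floor. Shut: x -30, z 106 mm in the box frame; axes as the box's. With joint value q it has moved 100 mm*(cos(155deg-q)-cos(155deg)) back and 100 mm*(sin(155deg-q)-sin(155deg)) up.
- tray_arm (a joint): Angle of the tray's 100 mm arms, rad: 0 shut (start), 1.396 fully open at its stop. Stiff: the tray stays where left. Lifting takes about 10 N at the handle, and 20 to 25 N in the first 0.1 rad, to free it from a spring ball catch on its left side. Coming down it meets the catch at about 0.18 and stays on it; some 5 to 15 N down on the handle snaps it shut.
- drill: Hand drill, 155 mm long, 0.22 kg, lying on the bench. Origin: middle of its length, on its underside; x points along it to the bit, z up. Dark square wooden handle 32 x 32 mm from x -77.5 to +22.5 mm, then a round steel chuck 24 to 27 mm across to x 55.5, then a bit 8 mm across to x 77.5, axis 16 mm up. At the start the bit points away from the robot, within about 20 degrees.
- drill_mid (a point): Middle of the drill's length on its axis, 16 mm above its underside; axes as the drill's. Lying in the box it is 22 mm above the box's underside.
- mug: Bystander: yellow enamel mug of beads, 76 mm across, 80 mm high; origin under its centre.
- cellar: Bystander: cobalt glass salt cellar, 56 mm across, 42 mm high; origin under its centre.
- pick: Bystander: bone bead pick, 145 mm long, 12 mm wide, 10 mm high, lying along x; origin on its underside near its middle.
- jar: Bystander: amber jar with brass cap, 60 mm across, 85 mm high; origin under its centre.
- hammer: Bystander: hammer lying along its x; origin on its underside.
There are look-alikes about, which are no part of the job. There is more than one size of the drill; the one meant has the size given above.

How it is judged:
By the outcome, as a careful person would: the job done as asked, in the order asked, and still so for the second after the job is handed in, with the robot touching nothing.
It also fails if it takes over 70 s, if anything falls off the work surface, if the arm or the gripper's body presses on something with over 40 N, if the wrist force passes 120 N, or if a joint passes its speed limit or range.

ROBOT

A 7-joint arm with a two-finger parallel gripper is mounted at the origin on the work surface. World frame = base frame: x ahead of the robot, y to its left, z up, the work surface at z = 0. Lengths are in m, angles in rad, forces in N, time in s.
With the tool pointing down it reaches from about 0.425 to 0.825 m from the base axis. Payload 3.6 kg.
Tool frame: the origin (TCP) lies at the very end of the fingers, on their centre line; the grasp point (between the pads) lies 19 mm behind it; z points along the fingers, y is the line along which they close (so a half turn about z gives the same grasp; the last joint's range is limited). The gripper opens to 85 mm and grips with 20 to 120 N. Pads are 22 mm wide; open, the fingers measure 114 mm over their backs; the gripper's body (76 mm by 85 mm) begins 54 mm behind the grasp point. The pads swing forward as they close: fully open they stand 13 mm farther back than shut.
Start: joints at [1.24, 0.615, -0.013, 1.423, 0.008, 1.103, -0.04], TCP at [0.194, -0.62, 0.231] pointing down, gripper open.
Joint ranges: [-3.12, 3.12], [-0.3, 2.06], [-1.34, 1.32], [0.26, 2.42], [-1.36, 4.5], [0.01, 1.98], [-2.84, 2.84]. Speed limits (rad/s): [2.79, 2.79, 3.14, 3.14, 3.14, 3.14, 3.14].

INTERFACE

Orientations are given as a unit quaternion [w, x, y, z].
In Python, from station import sense, camera, close_job gives the robot as it stands.
- The arm moves only by the tool carry_out, never from a script. Its argument "series" is a list of rows, each a list of 7 numbers: the shift along the tool's x, y, z in mm, then the turn, a rotation vector about the tool's x, y, z in degrees, then the closure, from -1 (fully open) to 1 (shut), so that 0 is half open. In form: [[dx, dy, dz, ax, ay, az, jaw], ...]. A call has 1 to 8 rows; each row shifts and turns the commanded pose from where the row before left it, along the tool's axes as they then stand; what a row does not reach is not made up. A row lasts 1/12 s, in which the tool goes at most 41.7 mm and 7.16 degrees, less where a joint would pass 70% of its speed; a pose out of reach is approached as far as the arm can. A call is refused whole if a number of a shift passes 41.7 or a number of a turn 7.16, either way. A call with a gripper value outside its range is refused whole. The fingers move at their own pace and stop on an object; the grip force is fixed at half the most. Time passes only in rows, so rows that do not move let the fingers close. It gives the time, the measured TCP pose, the force, the opening and the grip force at its end, in the units of the state.
- sense(): the state, without advancing time (a new reading comes with each control period).
- camera(name): name is "side" or "top" or "wrist"; returns a dict with "color" (384x512x3 uint8, blue, green, red), "range_z" (384x512 float32, m along the optical axis (not along the pixel's ray), 0 where there is no reading), "mtx" (3x3 intrinsics, pixels), "k1" (the pictures are not rectified: a ray, as slopes to the right and down, at radius r is drawn at 1 + k1 r^2 times it, then the intrinsics apply), "pose" (4x4, takes a point from camera to world coordinates). Camera axes: x right, y up, looking along -z (the intrinsics and any distortion apply to the point x, -y, -z); pixel columns grow to the right and rows downward; lengths in m; the calibration is good to about 2 mm. A picture is of the moment at which its call begins.
- close_job(): hands the job in; it is judged then, once.
The state is a dict: "t": time; "qpos": joint angles; "qvel": joint speeds; "joint_torque": joint torques, N m; "position": TCP position; "tool_rot": TCP orientation; "ft_force": force on the tool from outside, world axes, zero at the start; "ft_torque": the same for the moment, N m; "grip_width": finger opening in m; "grip_force": force on a finger pad.
Only numpy, scipy, OpenCV 4.12 (cv2) and the standard library are available. Lean on these libraries where they do the work, as an engineer would, in place of code of your own. Each camera call takes 0.05 s, during which the arm holds its last target. There are 200 camera calls.

## Working session

There is one attempt and no reset: what is moved stays moved. The work goes in short steps, Python scripts to look and compute and a tool call to move; the robot and the scene stay as the last step left them, time stands still between calls to the robot, and variables do not carry over. Pictures are saved under pics/ and viewed, at most 10 in all, crops included, and the job is handed in when it is done.

Besides the shell and the picture viewer there is one more tool, called after "Emit:" in YAML: its name, and indented under it one key for each argument. carry_out: Moves the arm, as the interface text tells. Its arguments: {"type":"object","properties":{"series":{"type":"array"}},"required":["series"]}

```bash
ls; mkdir -p pics; cat > h.py <<'E'
import numpy as np, cv2
from station import sense, camera
def cloud(c):
    K=c["mtx"];k=c["k1"];h,w=c["range_z"].shape
    v,u=np.mgrid[0:h,0:w].astype(float)
    return unproj(c,u,v,c["range_z"])
def slopes(c,u,v):
    K=c["mtx"];k=c["k1"]
    xd=(np.asarray(u,float)-K[0,2])/K[0,0];yd=(np.asarray(v,float)-K[1,2])/K[1,1]
    x,y=xd,yd
    for _ in range(15):
        f=1+k*(x*x+y*y);x,y=xd/f,yd/f
    return x,y
def unproj(c,u,v,d):
    x,y=slopes(c,u,v)
    P=np.stack([x*d,-y*d,-np.asarray(d,float)*np.ones_like(x)],-1)
    return P@c["pose"][:3,:3].T+c["pose"][:3,3]
def plane(c,u,v,z):
    a=unproj(c,u,v,np.ones_like(np.asarray(u,float)));o=c["pose"][:3,3]
    return o+(a-o)*((z-o[2])/(a-o)[...,2])[...,None]
E
python3 - <<'E'
from h import *
a=camera("top");b=camera("side")
cv2.imwrite("pics/top.png",cv2.resize(a["color"],(800,600)));cv2.imwrite("pics/side.png",cv2.resize(b["color"],(800,600)))
import pickle;pickle.dump((a,b),open("ab.pkl","wb"))
print(sense());print(a["pose"],b["pose"],a["mtx"],a["k1"])
E
```

```text
pics
{'t': 0.1, 'qpos': array([ 1.24048502,  0.61582272, -0.01260583,  1.42473244,  0.00806833,
        1.10339965, -0.04045933]), 'qvel': array([ 0.00114   , -0.002126  ,  0.00172791, -0.00419495,  0.00030702,
       -0.00085276, -0.00012747]), 'joint_torque': array([ 1.48307572e-03, -4.70378602e+01,  2.60460014e-01, -1.71570736e+01,
        1.01257380e-02,  5.80049396e-03,  7.93227542e-06]), 'position': array([ 0.19426308, -0.61957586,  0.23025592]), 'tool_rot': array([-1.14260927e-03,  9.88485125e-01,  1.51313647e-01, -1.78290911e-04]), 'ft_force': array([-0.47694579,  0.1072845 ,  0.22542725]), 'ft_torque': array([0.03310254, 0.02491604, 0.02068244]), 'grip_force': 0.0, 'grip_width': 0.08535152460323421}
[[-0.02497277  0.98202162 -0.1871093   0.32440968]
 [-0.99964089 -0.02271067  0.01422397 -0.05489149]
 [ 0.00971887  0.18739732  0.98223612  1.29230481]
 [ 0.          0.          0.          1.        ]] [[ 0.93618387  0.21335082 -0.27935853  0.13273976]
 [-0.35088245  0.51971127 -0.77896194 -1.28118889]
 [-0.02100639  0.82727361  0.56140637  0.99734069]
 [ 0.          0.          0.          1.        ]] [[402.79897872   0.         251.92328314]
 [  0.         402.79897872 188.69669763]
 [  0.           0.           1.        ]] -0.05262168337828699
```

View pics/top.png

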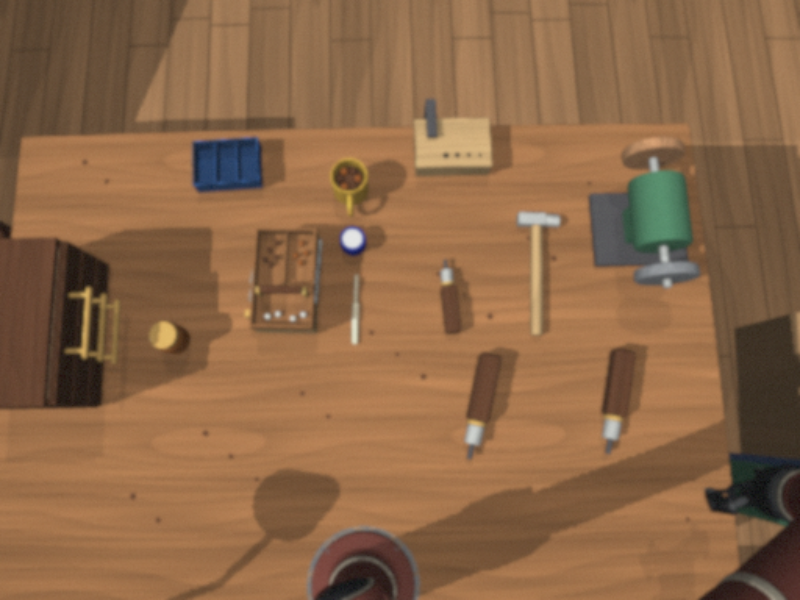

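View pics/side.png

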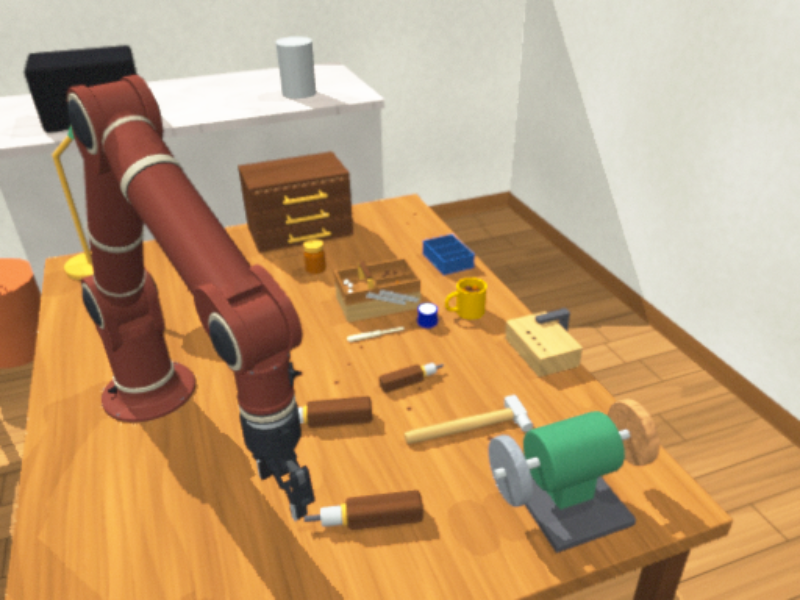

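Top view (800x600): the 155 mm drill is at about (450,297), with its bit pointing away from the robot. The two other drills, at (484,403) and (618,398), are longer (about 110 px against 75) and their bits point towards the robot. The bead box is at (285,280) with its handle bar at (283,290). The blue box at (228,165) is a look-alike. Next I measure the drill and box and make a close crop.

```bash
python3 - <<'E'
from h import *
import pickle
a,b=pickle.load(open("ab.pkl","rb"))
for n,c in(("top",a),("side",b)):
    P=cloud(c);ok=c["range_z"]>0
    x,y,z=P[...,0],P[...,1],P[...,2]
    print(n,"bench z",np.median(z[ok&(abs(x-.5)<.2)&(abs(y)<.2)]))
    def rect(m,t):
        q=P[m][:,:2].astype(np.float32);r=cv2.minAreaRect(q*1000);print(t,m.sum(),r,"zmed/max",np.median(z[m]),z[m].max());return q
    roi=ok&(x>.4)&(x<.8)
    if n=="top":
        vv,uu=np.mgrid[0:384,0:512]
        bx=(uu>155)&(uu<212)&(vv>140)&(vv<216)
        rect(bx&ok&(z>.06),"tray")
        rect(bx&ok&(z>.097)&(z<.13),"handle")
        dr=(uu>275)&(uu<302)&(vv>160)&(vv<218)
        rect(dr&ok&(z>.012),"drill")
        hsv=cv2.cvtColor(c["color"],cv2.COLOR_BGR2HSV)
        for t,(u,v) in dict(drill=(450,297),d2=(484,403),d3=(618,398)).items():
            m=(abs(uu-u*.64)<22)&(abs(vv-v*.64)<40)&ok&(z>.012);rect(m,t)
        for t,(u,v) in dict(mug=(349,177),cellar=(352,240),pick=(356,310),jar=(165,335),hammer=(537,275)).items():
            print(t,plane(c,u*.64,v*.64,.03))
t=a["color"]
A=cv2.resize(t[150:225,150:225],(560,560),interpolation=cv2.INTER_CUBIC)
B=cv2.resize(t[155:225,270:303],(240,560),interpolation=cv2.INTER_CUBIC)
cv2.imwrite("pics/crop.png",np.hstack([A,B]))
E
```

```text
top bench z 0.002233238758862388
tray 1422 ((596.416259765625, 147.34686279296875), (137.91415405273438, 202.51795959472656), 85.89807891845703) zmed/max 0.07419138120149726 0.11921308790013296
handle 157 ((565.7604370117188, 145.49853515625), (92.50471496582031, 13.75843334197998), 88.74414825439453) zmed/max 0.11218633366210051 0.11921308790013296
drill 417 ((563.3087768554688, -185.1962432861328), (153.8433380126953, 32.416542053222656), 4.223130226135254) zmed/max 0.03188259304112928 0.03999594730964562
drill 435 ((527.166748046875, -192.57147216796875), (222.59396362304688, 55.944358825683594), 18.044620513916016) zmed/max 0.031967835885774454 0.0474459245567449
d2 852 ((337.9313049316406, -237.34182739257812), (43.73756408691406, 211.4033966064453), 75.53439331054688) zmed/max 0.042743134191868815 0.051892602571070645
d3 914 ((339.7345275878906, -512.3450317382812), (46.96693801879883, 209.48114013671875), 76.71601104736328) zmed/max 0.04179639579551819 0.05045805288235661
mug [0.82138496 0.015101   0.03      ]
cellar [0.68275293 0.01035546 0.03      ]
pick [0.53528672 0.00405335 0.03      ]
jar [0.49281739 0.39170368 0.03      ]
hammer [ 0.59971369 -0.37017456  0.03      ]
side bench z 0.0028902828098376077
```

View pics/crop.png

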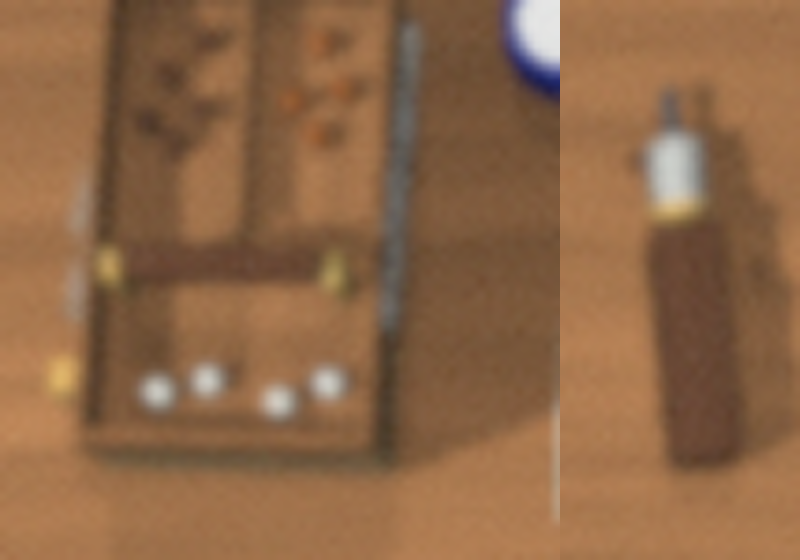

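Right crop: the small drill, chuck at (675,170) and bit at (670,105) pointing away, measures 154 x 32 mm. That matches the task. Its centre is (0.563,-0.185) with a yaw of about +4°. Left crop: the handle bar runs (110,265) to (335,270) between its brass posts, centre (0.566,0.146), and the box yaw is slightly negative. I go above the handle, turning first.

Emit:
carry_out:
  series:
    - [0,0,0,0,0,-7,-1]
    - [0,0,0,0,0,-7,-1]
    - [0,0,0,0,0,-7,-1]
    - [0,0,0,0,0,-7,-1]
    - [0,0,0,0,0,-7,-1]
    - [0,0,0,0,0,-7,-1]
    - [0,0,0,0,0,-7,-1]
    - [0,0,0,0,0,-7,-1]

```text
t: 0.77
position: [0.1942, -0.6198, 0.2306]
tool_rot: [-0.001, 0.8, 0.6, 0.0]
ft_force: [-0.5, 0.5, -0.2]
grip_width: 0.0855
grip_force: 0.0
```

Emit:
carry_out:
  series:
    - [0,0,0,0,0,-7,-1]
    - [0,0,0,0,0,-7,-1]
    - [20,20,0,0,0,0,-1]
    - [30,28,0,0,0,0,-1]
    - [30,28,0,0,0,0,-1]
    - [30,28,0,0,0,0,-1]
    - [30,28,0,0,0,0,-1]
    - [30,28,0,0,0,0,-1]

```text
t: 1.43
position: [0.3627, -0.4559, 0.2309]
tool_rot: [-0.001, 0.723, 0.691, 0.0]
ft_force: [0.4, -0.3, -0.2]
grip_width: 0.0852
grip_force: 0.0
```

Emit:
carry_out:
  series:
    - [30,28,0,0,0,0,-1]
    - [30,28,0,0,0,0,-1]
    - [33,9,0,0,0,0,-1]
    - [33,9,0,0,0,0,-1]
    - [33,9,0,0,0,0,-1]
    - [33,9,0,0,0,0,-1]
    - [33,9,0,0,0,0,-1]
    - [33,9,0,0,0,0,-1]

```text
t: 2.1
position: [0.4834, -0.2032, 0.231]
tool_rot: [-0.0, 0.723, 0.691, -0.0]
ft_force: [-0.2, -0.3, 0.2]
grip_width: 0.0851
grip_force: 0.0
```

Emit:
carry_out:
  series:
    - [33,9,0,0,0,0,-1]
    - [33,9,0,0,0,0,-1]
    - [33,9,0,0,0,0,-1]
    - [33,9,0,0,0,0,-1]
    - [33,9,0,0,0,0,-1]
    - [33,9,0,0,0,0,-1]
    - [20,9,0,0,0,0,-1]
    - [0,0,0,0,0,0,-1]

```text
t: 2.77
position: [0.5574, 0.0175, 0.2313]
tool_rot: [-0.001, 0.72, 0.694, 0.002]
ft_force: [0.4, -0.0, -0.2]
grip_width: 0.0855
grip_force: 0.0
```

Emit:
carry_out:
  series:
    - [20,2,0,0,0,0,-1]
    - [25,3,0,0,0,0,-1]
    - [25,3,0,0,0,0,-1]
    - [25,3,0,0,0,0,-1]
    - [20,3,0,0,0,0,-1]
    - [12,1,0,0,0,0,-1]
    - [0,0,0,0,0,0,-1]

```text
t: 3.35
position: [0.5765, 0.1394, 0.231]
tool_rot: [-0.001, 0.721, 0.693, 0.0]
ft_force: [-0.8, 0.5, 0.0]
grip_width: 0.0855
grip_force: 0.0
```

```bash
cat >> h.py <<'E'
from scipy.spatial.transform import Rotation as Ro
def tool():
    s=sense();w,x,y,z=s["tool_rot"];return np.array(s["position"]),Ro.from_quat([x,y,z,w]).as_matrix()
E
python3 - <<'E'
from h import *
c=camera("wrist");cv2.imwrite("pics/w1.png",c["color"])
p,R=tool();print(p,R.round(3),c["pose"][:3,3])
P=cloud(c);ok=c["range_z"]>0;z=P[...,2]
m=ok&(z>.1)&(z<.125)&(abs(P[...,0]-.566)<.05)&(abs(P[...,1]-.146)<.07)
print(m.sum(),cv2.minAreaRect(P[m][:,:2].astype(np.float32)*1000),np.median(z[m]))
for lo,hi in((.075,.095),):
    m=ok&(z>lo)&(z<hi)&(abs(P[...,0]-.59)<.15)&(abs(P[...,1]-.146)<.09)
    print(m.sum(),cv2.minAreaRect(P[m][:,:2].astype(np.float32)*1000),np.median(z[m]))
E
```

```text
[0.57662671 0.13665789 0.23092305] [[ 0.043  0.999 -0.001]
 [ 0.999 -0.043 -0.   ]
 [-0.    -0.001 -1.   ]] [0.57883042 0.21599983 0.37488277]
1964 ((563.4403076171875, 144.93600463867188), (96.15916442871094, 13.89244556427002), 87.84639739990234) 0.11322023221854413
6995 ((593.746337890625, 143.33868408203125), (133.50950622558594, 201.2235565185547), 87.64619445800781) 0.08689546863669012
```

View pics/w1.png

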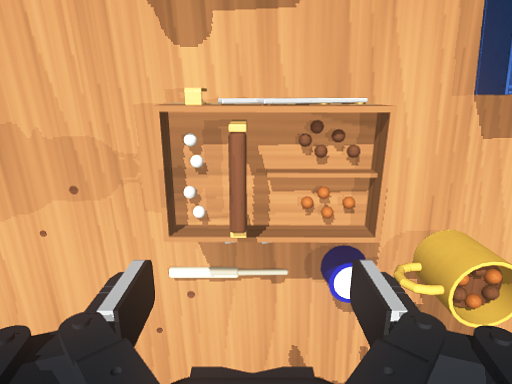

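Wrist view: the bar is at columns 229-246 and rows 122-238, so its centre is (0.5634, 0.145) at height 0.113. The box yaw is about -2.3° and the tool is already square to it. I go down and grip.

Emit:
carry_out:
  series:
    - [8,-13,10,0,0,0,-1]
    - [0,0,30,0,0,0,-1]
    - [0,0,30,0,0,0,-1]
    - [0,0,30,0,0,0,-1]
    - [0,0,25,0,0,0,-1]
    - [0,0,15,0,0,0,-1]
    - [0,0,5,0,0,0,-1]
    - [0,0,0,0,0,0,-1]

```text
t: 4.07
position: [0.5638, 0.1421, 0.085]
tool_rot: [-0.0, 0.724, 0.69, -0.002]
ft_force: [-0.1, -0.8, -0.5]
grip_width: 0.0856
grip_force: 0.0
```

Emit:
carry_out:
  series:
    - [0,0,0,0,0,0,1]
    - [0,0,0,0,0,0,1]
    - [0,0,0,0,0,0,1]
    - [0,0,0,0,0,0,1]
    - [0,0,0,0,0,0,1]
    - [0,0,0,0,0,0,1]
    - [0,0,0,0,0,0,1]
    - [0,0,0,0,0,0,1]

```text
t: 4.73
position: [0.565, 0.145, 0.087]
tool_rot: [0.0, 0.723, 0.691, 0.001]
ft_force: [0.6, -0.3, 3.5]
grip_width: 0.0132
grip_force: 58.9
```

```bash
python3 - <<'E'
import numpy as np
q=np.r_[0:1.3961:.0698]
q=np.linspace(0,1.396,21);a=np.radians(155)
print(np.c_[q,100*(np.cos(a-q)-np.cos(a)),100*(np.sin(a-q)-np.sin(a))].round(1).tolist())
E
```

```text
[[0.0, 0.0, 0.0], [0.1, 3.2, 6.2], [0.1, 6.8, 12.2], [0.2, 10.8, 17.9], [0.3, 15.2, 23.3], [0.3, 19.9, 28.4], [0.4, 25.0, 33.2], [0.5, 30.4, 37.6], [0.6, 36.2, 41.6], [0.6, 42.1, 45.2], [0.7, 48.4, 48.4], [0.8, 54.8, 51.1], [0.8, 61.4, 53.4], [0.9, 68.1, 55.2], [1.0, 75.0, 56.5], [1.0, 81.9, 57.4], [1.1, 88.9, 57.7], [1.2, 95.8, 57.6], [1.3, 102.8, 57.0], [1.3, 109.7, 55.9], [1.4, 116.5, 54.3]]
```

Emit:
carry_out:
  series:
    - [0,1.5,-3,0,0,0,1]
    - [0,1.7,-3.2,0,0,0,1]
    - [0,3.6,-6,0,0,0,1]
    - [0,4,-5.7,0,0,0,1]
    - [0,4.4,-5.4,0,0,0,1]
    - [0,4.7,-5.1,0,0,0,1]
    - [0,5.1,-4.8,0,0,0,1]
    - [0,5.4,-4.4,0,0,0,1]

```text
t: 5.4
position: [0.595, 0.1435, 0.1246]
tool_rot: [-0.0, 0.723, 0.691, -0.0]
ft_force: [-0.3, 2.0, -11.6]
grip_width: 0.0128
grip_force: 62.2
```

Emit:
carry_out:
  series:
    - [0,5.8,-4,0,0,0,1]
    - [0,5.9,-3.6,0,0,0,1]
    - [0,6.3,-3.2,0,0,0,1]
    - [0,6.4,-2.7,0,0,0,1]
    - [0,6.6,-2.3,0,0,0,1]
    - [0,6.7,-1.8,0,0,0,1]
    - [0,6.9,-1.3,0,0,0,1]
    - [0,6.9,-0.9,0,0,0,1]

```text
t: 6.07
position: [0.6467, 0.1413, 0.1446]
tool_rot: [-0.0, 0.723, 0.691, -0.0]
ft_force: [-4.6, 1.7, -3.7]
grip_width: 0.0128
grip_force: 63.1
```

Emit:
carry_out:
  series:
    - [0,7,-0.3,0,0,0,1]
    - [0,6.9,0.1,0,0,0,1]
    - [0,7,0.6,0,0,0,1]
    - [0,6.9,1.1,0,0,0,1]
    - [0,6.8,1.6,0,0,0,1]
    - [0,2,0.6,0,0,0,1]
    - [0,0,0,0,0,0,1]

```text
t: 6.65
position: [0.6817, 0.1397, 0.1414]
tool_rot: [-0.001, 0.723, 0.691, -0.002]
ft_force: [-9.7, 0.6, 7.1]
grip_width: 0.013
grip_force: 64.5
```

The tray is at its stop: it moved 117 mm back and 54 mm up. Next I release, rise, go over the drill and turn so the camera side faces the robot.

Emit:
carry_out:
  series:
    - [0,0,0,0,0,0,-1]
    - [0,0,0,0,0,0,-1]
    - [0,0,0,0,0,0,-1]
    - [0,0,0,0,0,0,-1]
    - [0,0,0,0,0,0,-1]
    - [0,0,-25,0,0,0,-1]
    - [0,0,-35,0,0,0,-1]
    - [0,0,-35,0,0,0,-1]

```text
t: 7.32
position: [0.6826, 0.1389, 0.235]
tool_rot: [-0.0, 0.723, 0.691, -0.001]
ft_force: [0.8, 0.7, 0.4]
grip_width: 0.0856
grip_force: 0.0
```

Emit:
carry_out:
  series:
    - [-25,-11,0,0,0,-5,-1]
    - [-33,-15,0,0,0,0,-1]
    - [-33,-15,0,0,0,0,-1]
    - [-33,-15,0,0,0,0,-1]
    - [-33,-15,0,0,0,0,-1]
    - [-33,-15,0,0,0,0,-1]
    - [-33,-15,0,0,0,0,-1]
    - [-33,-15,0,0,0,0,-1]

```text
t: 7.98
position: [0.5751, -0.1222, 0.2354]
tool_rot: [0.001, 0.692, 0.722, 0.0]
ft_force: [0.8, -1.1, 0.5]
grip_width: 0.0854
grip_force: 0.0
```

Emit:
carry_out:
  series:
    - [-33,-15,0,0,0,0,-1]
    - [-33,-15,0,0,0,0,-1]
    - [-10,-5,0,0,0,0,-1]
    - [0,0,0,0,0,-7,-1]
    - [0,0,0,0,0,-7,-1]
    - [0,0,0,0,0,-7,-1]
    - [0,0,0,0,0,-7,-1]
    - [0,0,0,0,0,-7,-1]

```text
t: 8.65
position: [0.5443, -0.1976, 0.2353]
tool_rot: [0.001, 0.44, 0.898, 0.0]
ft_force: [-0.2, -0.6, -0.5]
grip_width: 0.0851
grip_force: 0.0
```

Emit:
carry_out:
  series:
    - [0,0,0,0,0,-7,-1]
    - [0,0,0,0,0,-7,-1]
    - [0,0,0,0,0,-7,-1]
    - [0,0,0,0,0,-7,-1]
    - [0,0,0,0,0,-7,-1]
    - [0,0,0,0,0,-7,-1]
    - [0,0,0,0,0,-7,-1]
    - [0,0,0,0,0,-7,-1]

```text
t: 9.32
position: [0.5443, -0.1976, 0.2352]
tool_rot: [0.001, -0.033, 0.999, -0.0]
ft_force: [0.4, -0.0, -0.2]
grip_width: 0.0855
grip_force: 0.0
```

```bash
python3 - <<'E'
from h import *
c=camera("wrist");p,R=tool();print(p,R.round(3),sense()["qpos"].round(2))
P=cloud(c);ok=c["range_z"]>0;z=P[...,2]
for c,n in((c,"wrist"),(camera("top"),"top")):
    P=cloud(c);ok=c["range_z"]>0;z=P[...,2]
    m=ok&(z>.013)&(z<.045)&(abs(P[...,0]-.563)<.1)&(abs(P[...,1]+.185)<.05)
    if n=="wrist" or 1: print(n,m.sum(),cv2.minAreaRect(P[m][:,:2].astype(np.float32)*1000),np.percentile(z[m],[50,95]))
c=camera("wrist");cv2.imwrite("pics/w2.png",c["color"])
E
```

```text
[ 0.54418342 -0.1978196   0.23496953] [[-0.998 -0.069  0.001]
 [-0.069  0.998  0.   ]
 [-0.001  0.    -1.   ]] [ 0.82  0.63 -0.86  1.62  0.51  1.14  1.48]
wrist 3554 ((560.970703125, -188.2244873046875), (155.86277770996094, 31.990859985351562), 4.1331987380981445) [0.03248285 0.03410027]
top 328 ((562.971435546875, -184.97865295410156), (153.5040740966797, 31.92129898071289), 4.470712184906006) [0.03246759 0.03715034]
```

View pics/w2.png

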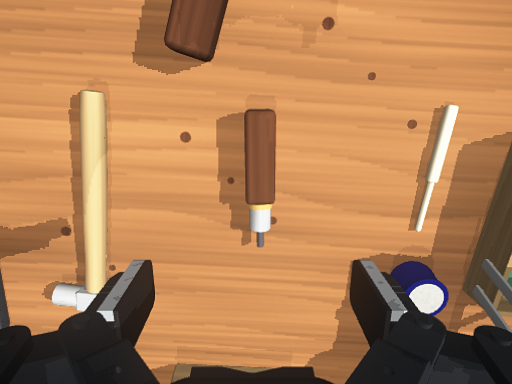

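Wrist view: the drill's handle runs from (260,110) to (260,205) with the chuck at (260,218). It lies square between the fingers, whose mid column is about 252. Centre (0.562,-0.187), yaw 4.2°. I grip it 40 mm behind the middle.

Emit:
carry_out:
  series:
    - [11,5,20,0,0,0,-1]
    - [11,4,35,0,0,0,-1]
    - [0,0,40,0,0,0,-1]
    - [0,0,40,0,0,0,-1]
    - [0,0,40,0,0,0,-1]
    - [0,0,30,0,0,0,-1]
    - [0,0,17,0,0,0,-1]
    - [0,0,8,0,0,0,-1]

```text
t: 10.13
position: [0.5197, -0.1897, 0.0023]
tool_rot: [-0.002, -0.028, 1.0, 0.0]
ft_force: [0.3, 0.4, 0.2]
grip_width: 0.0851
grip_force: 0.0
```

Emit:
carry_out:
  series:
    - [0,0,0,0,0,0,1]
    - [0,0,0,0,0,0,1]
    - [0,0,0,0,0,0,1]
    - [0,0,0,0,0,0,1]
    - [0,0,0,0,0,0,1]
    - [0,0,0,0,0,0,1]
    - [0,0,0,0,0,0,1]

```text
t: 10.72
position: [0.5224, -0.1903, 0.0068]
tool_rot: [0.002, -0.029, 1.0, -0.001]
ft_force: [-0.8, 0.6, 5.7]
grip_width: 0.031
grip_force: 61.5
```

Emit:
carry_out:
  series:
    - [0,0,-8,0,0,0,1]
    - [0,0,-25,0,0,0,1]
    - [0,0,-35,0,0,0,1]
    - [0,0,-35,0,0,0,1]
    - [0,0,-35,0,0,0,1]
    - [0,0,-20,0,0,2.7,1]
    - [0,0,0,0,0,3,1]
    - [0,0,0,0,0,0,1]

```text
t: 11.38
position: [0.5213, -0.1901, 0.1649]
tool_rot: [0.001, 0.021, 1.0, -0.001]
ft_force: [-0.1, -0.7, -4.0]
grip_width: 0.0309
grip_force: 60.4
```

Emit:
carry_out:
  series:
    - [3,15,0,0,0,0,1]
    - [4,25,0,0,0,0,1]
    - [5,30,0,0,0,0,1]
    - [5,30,0,0,0,0,1]
    - [5,30,0,0,0,0,1]
    - [5,30,0,0,0,0,1]
    - [5,30,0,0,0,0,1]
    - [5,30,0,0,0,0,1]

```text
t: 12.05
position: [0.4913, 0.0322, 0.1621]
tool_rot: [-0.002, 0.019, 1.0, -0.0]
ft_force: [-0.3, 0.1, -2.3]
grip_width: 0.0312
grip_force: 60.3
```

Emit:
carry_out:
  series:
    - [5,30,0,0,0,0,1]
    - [4,30,0,0,0,0,1]
    - [2,25,0,0,0,0,1]
    - [0,20,0,0,0,0,1]
    - [0,10,0,0,0,0,1]
    - [0,0,0,0,0,0,1]

```text
t: 12.55
position: [0.4857, 0.1494, 0.1628]
tool_rot: [-0.001, 0.017, 1.0, 0.001]
ft_force: [1.6, -0.4, -3.3]
grip_width: 0.0309
grip_force: 60.2
```

```bash
python3 - <<'E'
from h import *
p,R=tool();print(p,R.round(3),sense()["qpos"].round(2))
c=camera("side");b=c["color"][140:290,170:370]
cv2.imwrite("pics/s2.png",cv2.resize(b,(800,600),interpolation=cv2.INTER_CUBIC))
E
```

```text
[0.48565154 0.14936266 0.16277291] [[-0.999  0.034 -0.001]
 [ 0.034  0.999  0.002]
 [ 0.001  0.002 -1.   ]] [ 0.16  0.59 -0.77  1.9   0.53  0.87  0.66]
```

View pics/s2.png

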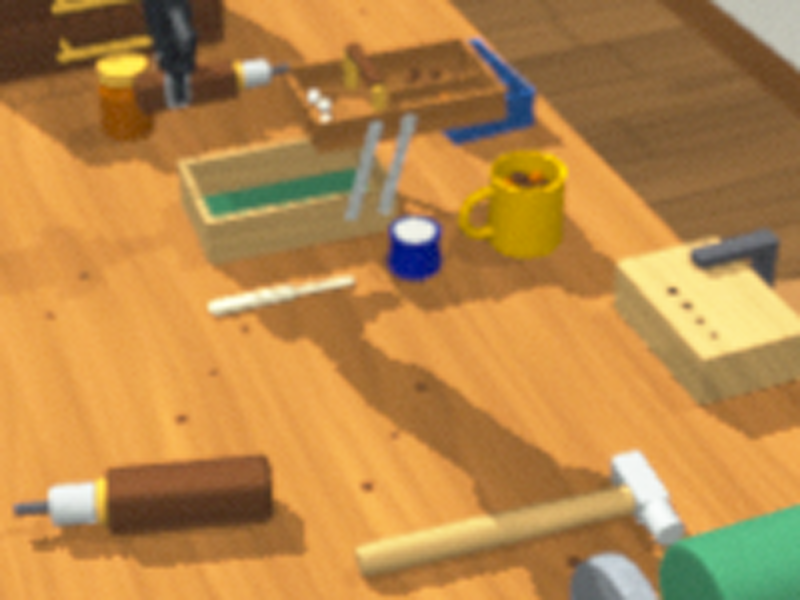

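Side view: the drill is held level at (140-290,80) with its bit towards the box. The tray is up and back and the compartment is open, with its green floor at (290,190). I lower in front of the tray, then slide under it.

Emit:
carry_out:
  series:
    - [5,0,14,0,0,0,1]
    - [0,0,25,0,0,0,1]
    - [0,0,25,0,0,0,1]
    - [0,0,20,0,0,0,1]
    - [0,0,12,0,0,0,1]
    - [0,0,0,0,0,0,1]

```text
t: 13.1
position: [0.4799, 0.1429, 0.0641]
tool_rot: [-0.003, 0.022, 1.0, -0.002]
ft_force: [-0.3, -0.7, -4.2]
grip_width: 0.0308
grip_force: 60.2
```

```bash
python3 - <<'E'
from h import *
p,R=tool();print(p,R.round(3),sense()["ft_force"])
c=camera("side");b=c["color"][140:215,205:305]
cv2.imwrite("pics/s3.png",cv2.resize(b,(800,600),interpolation=cv2.INTER_CUBIC))
E
```

```text
[0.47994895 0.1428677  0.06410823] [[-0.999  0.043 -0.007]
 [ 0.043  0.999 -0.005]
 [ 0.006 -0.005 -1.   ]] [-0.34971479 -0.65642093 -4.19569625]
```

View pics/s3.png

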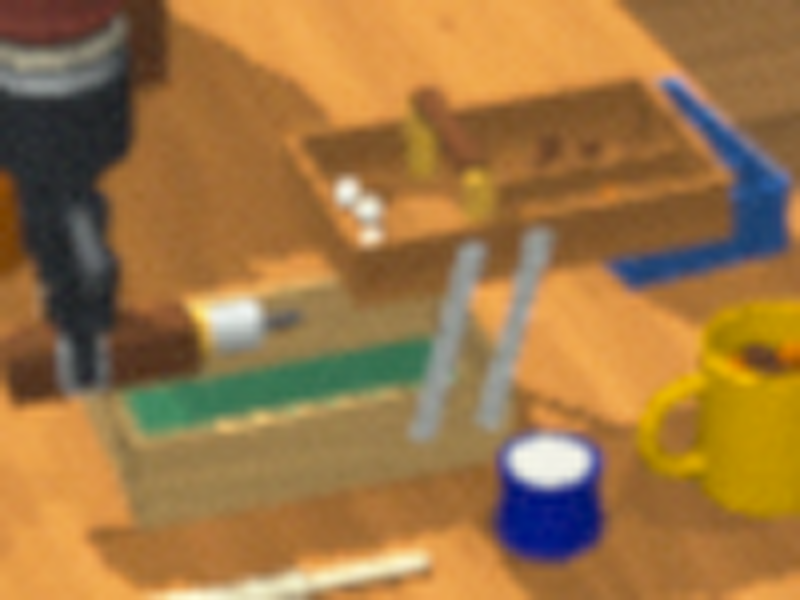

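The bit, at (290,318), is below the tray's underside and the drill is above the rim. I slide in, then lower.

Emit:
carry_out:
  series:
    - [-10,1,-2,0,0,0,1]
    - [-15,1,0,0,0,0,1]
    - [-15,0,0,0,0,0,1]
    - [-15,0,0,0,0,0,1]
    - [-9,0,0,0,0,0,1]
    - [-3,0,0,0,0,0,1]
    - [0,0,0,0,0,0,1]
    - [0,0,0,0,0,0,1]

```text
t: 13.82
position: [0.5478, 0.1459, 0.0692]
tool_rot: [-0.001, 0.02, 1.0, -0.0]
ft_force: [0.1, -1.0, -2.2]
grip_width: 0.0313
grip_force: 60.3
```

Emit:
carry_out:
  series:
    - [0,0,10,0,0,0,1]
    - [0,0,14,0,0,0,1]
    - [0,0,12,0,0,0,1]
    - [0,0,8,0,0,0,1]
    - [0,0,4,0,0,0,1]
    - [0,0,0,0,0,0,1]
    - [0,0,0,0,0,0,1]
    - [0,0,0,0,0,0,1]

```text
t: 14.48
position: [0.549, 0.1467, 0.0215]
tool_rot: [0.0, 0.02, 1.0, 0.0]
ft_force: [-0.1, 0.5, -2.8]
grip_width: 0.031
grip_force: 60.3
```

```bash
python3 - <<'E'
from h import *
for i in range(4): 
    camera("wrist"); s=sense();print(s["position"].round(4),s["ft_force"].round(1))
E
```

```text
[0.5491 0.1466 0.0217] [ 0.  -0.8 -2.7]
[0.5491 0.1466 0.0217] [-0.3 -0.9 -2.7]
[0.5491 0.1465 0.0216] [-0.5 -0.1 -3.1]
[0.549  0.1464 0.0216] [ 0.5  0.1 -2.4]
```

Emit:
carry_out:
  series:
    - [0,0,3,0,0,0,1]
    - [0,0,3,0,0,0,1]
    - [0,0,1,0,0,0,1]
    - [0,0,0,0,0,0,1]
    - [0,0,0,0,0,0,1]

```text
t: 15.1
position: [0.5486, 0.1462, 0.0138]
tool_rot: [-0.0, 0.02, 1.0, -0.0]
ft_force: [-0.2, -0.6, -2.8]
grip_width: 0.0312
grip_force: 60.3
```

Emit:
carry_out:
  series:
    - [0,0,1,0,0,0,1]
    - [0,0,1,0,0,0,1]
    - [0,0,0,0,0,0,1]
    - [0,0,0,0,0,0,1]

```text
t: 15.43
position: [0.5488, 0.1464, 0.0128]
tool_rot: [0.0, 0.02, 1.0, -0.0]
ft_force: [-2.0, -1.2, 4.6]
grip_width: 0.031
grip_force: 61.2
```

Emit:
carry_out:
  series:
    - [0,0,0,0,0,0,0.1]
    - [0,0,0,0,0,0,0]
    - [0,0,0,0,0,0,0]
    - [0,0,0,0,0,0,0]
    - [0,0,0,0,0,0,0]

```text
t: 15.85
position: [0.5488, 0.1464, 0.012]
tool_rot: [0.0, 0.02, 1.0, 0.0]
ft_force: [-0.7, -0.3, -0.3]
grip_width: 0.0429
grip_force: 0.0
```

Emit:
carry_out:
  series:
    - [0,0,-5,0,0,0,0]
    - [0,0,-12,0,0,0,0]
    - [0,0,-20,0,0,0,0]
    - [5,0,-30,0,0,0,0]
    - [10,0,-35,0,0,0,0]
    - [15,0,-35,0,0,0,0]
    - [15,0,-35,0,0,0,0]
    - [15,0,-35,0,0,0,-1]

```text
t: 16.52
position: [0.4876, 0.149, 0.2216]
tool_rot: [0.0, 0.02, 1.0, 0.0]
ft_force: [1.3, -0.1, 0.7]
grip_width: 0.0537
grip_force: 0.0
```

```bash
python3 - <<'E'
from h import *
p,R=tool();print(p,sense()["qpos"].round(2))
c=camera("wrist");cv2.imwrite("pics/w3.png",c["color"])
P=cloud(c);z=P[...,2];ok=c["range_z"]>0
hsv=cv2.cvtColor(c["color"],cv2.COLOR_BGR2HSV)
m=ok&(abs(P[...,0]-.55)<.06)&(abs(P[...,1]-.146)<.05)&(z>.028)&(z<.048)
q=P[m];print(m.sum(),cv2.minAreaRect(q[:,:2].astype(np.float32)*1000),z[m].mean())
A=np.c_[q[:,0],q[:,1],np.ones(len(q))];print("slopes",np.linalg.lstsq(A,q[:,2],rcond=None)[0])
E
```

```text
[0.48762633 0.14895073 0.22159822] [ 0.21  0.52 -0.83  1.82  0.45  1.    0.73]
3103 ((551.6917724609375, 143.2791748046875), (99.80386352539062, 116.63419342041016), 87.27583312988281) 0.0383628819430303
slopes [ 0.00957198 -0.00711104  0.03417343]
```

View pics/w3.png

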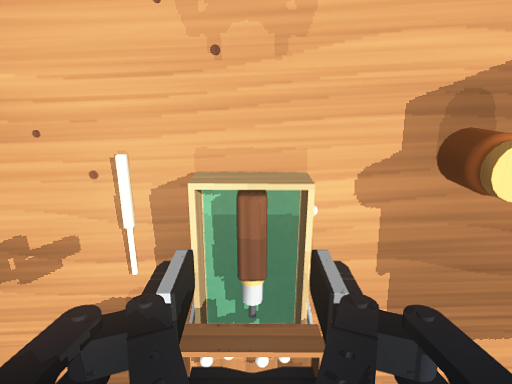

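The drill lies flat in the compartment (handle top at z 0.038 = 6+32 mm), inside the walls at columns 237-267 and rows 190-318. I go back to the tray handle.

Emit:
carry_out:
  series:
    - [0,0,0,0,0,7,-1]
    - [0,0,0,0,0,7,-1]
    - [0,0,0,0,0,7,-1]
    - [0,0,0,0,0,7,-1]
    - [0,0,0,0,0,7,-1]
    - [0,0,0,0,0,7,-1]
    - [0,0,0,0,0,7,-1]
    - [0,0,0,0,0,7,-1]

```text
t: 17.23
position: [0.4885, 0.149, 0.2199]
tool_rot: [0.0, 0.489, 0.872, 0.001]
ft_force: [-1.0, -0.4, -0.0]
grip_width: 0.0855
grip_force: 0.0
```

Emit:
carry_out:
  series:
    - [0,0,0,0,0,7,-1]
    - [0,0,0,0,0,7,-1]
    - [0,0,0,0,0,7,-1]
    - [0,0,0,0,0,7,-1]
    - [0,0,0,0,0,6,-1]
    - [0,20,0,0,0,0,-1]
    - [0,30,0,0,0,0,-1]
    - [0,30,0,0,0,0,-1]

```text
t: 17.9
position: [0.569, 0.1462, 0.2204]
tool_rot: [0.0, 0.72, 0.694, 0.001]
ft_force: [0.5, 0.2, 0.0]
grip_width: 0.0853
grip_force: 0.0
```

Emit:
carry_out:
  series:
    - [0,30,0,0,0,0,-1]
    - [0,30,0,0,0,0,-1]
    - [0,25,0,0,0,0,-1]
    - [0,20,0,0,0,0,-1]
    - [0,9,0,0,0,0,-1]
    - [0,0,0,0,0,0,-1]
    - [0,0,0,0,0,0,-1]

```text
t: 18.48
position: [0.6822, 0.1412, 0.2191]
tool_rot: [-0.001, 0.721, 0.693, 0.0]
ft_force: [-0.1, 0.4, -0.4]
grip_width: 0.0852
grip_force: 0.0
```

```bash
python3 - <<'E'
from h import *
p,R=tool();print(p,R.round(3),sense()["qpos"].round(2))
c=camera("wrist");P=cloud(c);ok=c["range_z"]>0;z=P[...,2]
m=ok&(z>.156)&(z<.175)&(abs(P[...,0]-.682)<.03)&(abs(P[...,1]-.14)<.06)
print(m.sum(),cv2.minAreaRect(P[m][:,:2].astype(np.float32)*1000),np.median(z[m]))
E
```

```text
[0.68215893 0.14120467 0.21912083] [[ 0.04   0.999 -0.001]
 [ 0.999 -0.04   0.001]
 [ 0.001 -0.001 -1.   ]] [-0.06  0.72 -0.35  1.28  0.25  1.18 -0.46]
3155 ((680.1446533203125, 139.38137817382812), (95.84176635742188, 13.998311996459961), 87.5427474975586) 0.1675436751690164
```

Emit:
carry_out:
  series:
    - [0,-1,15,0,0,0,-1]
    - [0,0,25,0,0,0,-1]
    - [0,0,22,0,0,0,-1]
    - [0,0,12,0,0,0,-1]
    - [0,0,4,0,0,0,-1]
    - [0,0,0,0,0,0,-1]

```text
t: 19.03
position: [0.6807, 0.141, 0.1406]
tool_rot: [-0.001, 0.721, 0.693, -0.001]
ft_force: [-0.5, -0.8, 0.3]
grip_width: 0.0851
grip_force: 0.0
```

Emit:
carry_out:
  series:
    - [0,0,0,0,0,0,1]
    - [0,0,0,0,0,0,1]
    - [0,0,0,0,0,0,1]
    - [0,0,0,0,0,0,1]
    - [0,0,0,0,0,0,1]
    - [0,0,0,0,0,0,1]
    - [0,0,0,0,0,0,1]
    - [0,0,0,0,0,0,1]

```text
t: 19.7
position: [0.6815, 0.141, 0.1416]
tool_rot: [-0.0, 0.721, 0.693, 0.0]
ft_force: [-1.7, -1.1, 3.8]
grip_width: 0.0129
grip_force: 58.8
```

Reverse arc.

Emit:
carry_out:
  series:
    - [0,-6.8,-1.6,0,0,0,1]
    - [0,-6.9,-1.1,0,0,0,1]
    - [0,-7,-0.6,0,0,0,1]
    - [0,-6.9,-0.1,0,0,0,1]
    - [0,-7,0.3,0,0,0,1]
    - [0,-6.9,0.9,0,0,0,1]
    - [0,-6.9,1.3,0,0,0,1]
    - [0,-6.7,1.8,0,0,0,1]

```text
t: 20.37
position: [0.6265, 0.1434, 0.1407]
tool_rot: [0.0, 0.721, 0.693, 0.001]
ft_force: [4.0, 0.2, 1.7]
grip_width: 0.0129
grip_force: 59.3
```

Emit:
carry_out:
  series:
    - [0,-6.6,2.3,0,0,0,1]
    - [0,-6.4,2.7,0,0,0,1]
    - [0,-6.3,3.2,0,0,0,1]
    - [0,-5.9,3.6,0,0,0,1]
    - [0,-5.8,4,0,0,0,1]
    - [0,-5.4,4.4,0,0,0,1]
    - [0,-5.1,4.8,0,0,0,1]
    - [0,0,0,0,0,0,1]

```text
t: 21.03
position: [0.5825, 0.1452, 0.1134]
tool_rot: [-0.002, 0.721, 0.693, -0.002]
ft_force: [-0.1, 2.2, -2.2]
grip_width: 0.0125
grip_force: 58.8
```

Emit:
carry_out:
  series:
    - [0,-4.7,5.1,0,0,0,1]
    - [0,-4.4,5.4,0,0,0,1]
    - [0,-2,2.9,0,0,0,1]
    - [0,-2,2.9,0,0,0,1]
    - [0,-1.8,3,0,0,0,1]
    - [0,-1.8,3,0,0,0,1]
    - [0,-1.6,3.1,0,0,0,1]
    - [0,-1.6,3.1,0,0,0,1]

```text
t: 21.7
position: [0.5649, 0.1461, 0.0867]
tool_rot: [-0.0, 0.721, 0.693, 0.0]
ft_force: [-0.6, 1.7, 19.1]
grip_width: 0.0135
grip_force: 62.5
```

Emit:
carry_out:
  series:
    - [0,0,1,0,0,0,1]
    - [0,0,0,0,0,0,1]

```text
t: 21.87
position: [0.565, 0.1461, 0.0869]
tool_rot: [0.0, 0.721, 0.693, 0.0]
ft_force: [-1.5, 1.1, 12.2]
grip_width: 0.0128
grip_force: 60.9
```

Emit:
carry_out:
  series:
    - [0,0,1,0,0,0,1]
    - [0,0,1,0,0,0,1]
    - [0,0,0,0,0,0,1]
    - [0,0,0,0,0,0,1]

```text
t: 22.2
position: [0.565, 0.1461, 0.0867]
tool_rot: [0.0, 0.721, 0.693, 0.0]
ft_force: [-4.9, 0.6, 22.4]
grip_width: 0.0128
grip_force: 62.2
```

```bash
python3 - <<'E'
from h import *
s=sense();print(s["position"],s["ft_force"])
c=camera("top");P=cloud(c);z=P[...,2];vv,uu=np.mgrid[0:384,0:512]
m=(uu>155)&(uu<212)&(vv>140)&(vv<216)&(z>.06)&(z<.1);q=P[m]
print(cv2.minAreaRect(q[:,:2].astype(np.float32)*1000),np.percentile(q[:,2],[25,50,75,90]))
import pickle;P=cloud(pickle.load(open("ab.pkl","rb"))[0]);z=P[...,2]
m=(uu>155)&(uu<212)&(vv>140)&(vv<216)&(z>.06)&(z<.1);q=P[m]
print(cv2.minAreaRect(q[:,:2].astype(np.float32)*1000),np.percentile(q[:,2],[25,50,75,90]))
E
```

```text
[0.56498895 0.14611155 0.08666031] [-4.87434577  0.59899303 22.42697466]
((622.827880859375, 121.573486328125), (155.40652465820312, 85.48754119873047), 1.9670735597610474) [0.06536629 0.07394946 0.08514725 0.08830599]
((596.416259765625, 147.34686279296875), (137.91415405273438, 202.51795959472656), 85.89807891845703) [0.06248723 0.07097393 0.08547801 0.08851854]
```

It is rigid at 22 N, with the handle back at its shut position. I ease off, release, rise and retreat, then check.

Emit:
carry_out:
  series:
    - [0,0,-2,0,0,0,1]
    - [0,0,0,0,0,0,-1]
    - [0,0,0,0,0,0,-1]
    - [0,0,0,0,0,0,-1]
    - [0,0,0,0,0,0,-1]
    - [0,0,0,0,0,0,-1]
    - [0,0,-20,0,0,0,-1]
    - [0,0,-30,0,0,0,-1]

```text
t: 22.92
position: [0.5627, 0.1443, 0.1328]
tool_rot: [-0.002, 0.721, 0.693, -0.004]
ft_force: [-0.1, 0.3, 0.3]
grip_width: 0.0855
grip_force: 0.0
```

Emit:
carry_out:
  series:
    - [0,0,-35,0,0,0,-1]
    - [0,0,-35,0,0,0,-1]
    - [0,0,-35,0,0,0,-1]
    - [-30,0,0,0,0,0,-1]
    - [-35,0,0,0,0,0,-1]
    - [-35,0,0,0,0,0,-1]
    - [-30,0,0,0,0,0,-1]
    - [0,0,0,0,0,0,-1]

```text
t: 23.58
position: [0.5596, 0.0056, 0.2398]
tool_rot: [0.002, 0.726, 0.688, -0.003]
ft_force: [0.5, -0.9, -1.1]
grip_width: 0.0853
grip_force: 0.0
```

```bash
python3 - <<'E'
from h import *
import pickle
a,b=pickle.load(open("ab.pkl","rb"));vv,uu=np.mgrid[0:384,0:512]
c=camera("top");d=camera("side")
for k in (a,c):
    P=cloud(k);z=P[...,2]
    bx=(uu>155)&(uu<212)&(vv>140)&(vv<216)
    for lo,hi in((.06,.1),(.1,.13)):
        m=bx&(z>lo)&(z<hi);q=P[m];r=cv2.minAreaRect(q[:,:2].astype(np.float32)*1000);print(m.sum(),np.round(r[0],1),np.round(r[1],1),round(r[2],1),np.percentile(q[:,2],[50,75,90]).round(4))
cv2.imwrite("pics/end.png",cv2.resize(np.vstack([c["color"][60:230,100:400],d["color"][130:300,180:480]]),(529,600)))
E
```

```text
1267 [596.4 147.3] [137.9 202.5] 85.9 [0.071  0.0855 0.0885]
155 [565.8 145.5] [92.5 13.8] 88.7 [0.1122 0.1148 0.1158]
1003 [595.5 146.5] [135.5 204.5] 83.6 [0.0708 0.0851 0.0887]
155 [565.2 146.6] [91.6 14.9] 89.4 [0.1129 0.1149 0.1167]
```

View pics/end.png

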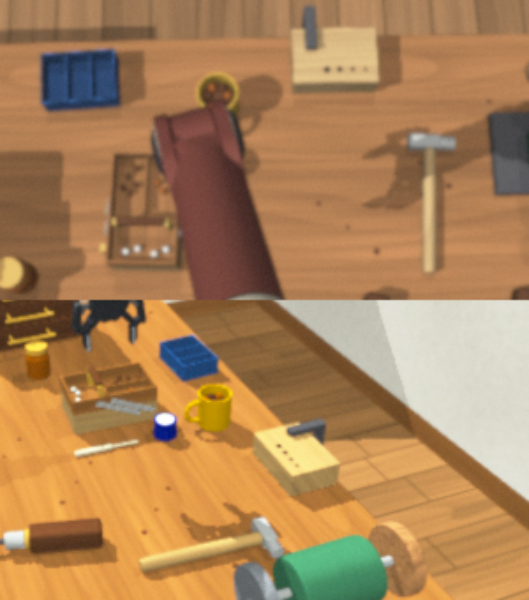

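The tray (side view, (110,395)) is shut at its starting heights, 0.085 for the tray and 0.113 for the bar. The drill is inside, and the pick, cellar, mug, jar and hammer have not moved. The arm touches nothing, so I hand in.

```bash
python3 -c "from station import close_job; print(close_job())"
```

```text
the job is handed in; nothing more can be done
None
```

The job is handed in, though no verdict came back: the drill lies flat in the bead box, the tray measured back at its shut height after a 22 N press, and in the final pictures the other things on the bench look unmoved.

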